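# Drive the stuck axle pin out of a door roller fork with a drift punch

### The arm

A 6-joint arm with a two-finger parallel gripper is mounted at the origin on the work surface; the furniture and walls round the work are solid. World frame = base frame: x ahead of the robot, y to its left, z up, the work surface at z = 0. Lengths are in m, angles in rad, forces in N, time in s.
With the tool pointing down it reaches from about 0.375 to 0.9 m from the base axis. Payload 3.1 kg.
Tool frame: the origin (TCP) lies midway between the tips of the shut fingers; the grasp point (between the pads) lies 19 mm behind it; x points along the fingers, y is the direction in which the jaws open and shut, and the axes are right-handed (so a half turn about x gives the same grasp; the last joint's range is limited). The gripper opens to 87 mm and grips with 3 to 60 N. Pads are 19 mm wide; open, the fingers measure 117 mm over their backs; the gripper's body (75 mm by 190 mm) begins 51 mm behind the grasp point.
Start: joints at [-1.28, 0.527, 1.433, -0, 1.181, -0.178], TCP at [0.282, -0.558, 0.223] pointing down, gripper open.
Joint ranges: [-3.08, 3.08], [-0.75, 2.2], [0.22, 2.44], [-1.43, 4.57], [0, 2.65], [-2.85, 2.85]. Speed limits (rad/s): [2.79, 2.79, 3.14, 3.14, 3.14, 3.14].

### API

Orientations are given as a unit quaternion [x, y, z, w].
In Python, from rig import get_obs, imaging, robot gives the robot as it stands.
- The arm moves only by the shell command python3 -m inch 'ROWS' [FORCE]. ROWS is JSON, a list of rows, each a list of 3 entries, a list of its own where there are three numbers: the finger opening in mm, from 0 to 87, then the shift along the tool's x, y, z in mm, then the turn, a rotation vector about the tool's x, y, z in degrees. In form: [[grip, [dx, dy, dz], [wx, wy, wz]], ...]. A call has 1 to 12 rows; each row shifts and turns the pose as measured when the row begins, along the tool's axes as they then stand; what a row does not reach is not made up. A row lasts 1/8 s, in which the tool goes at most 62.5 mm and 10.7 degrees, less where a joint would pass 70% of its speed; a pose out of reach is approached as far as the arm can. A call with a gripper value outside its range is refused whole. The fingers move at their own pace and stop on an object; FORCE is the grip in N (left out, the last holds). Time passes only in rows, so rows that do not move let the fingers close. It gives the time, the measured TCP pose, the force and the opening at its end, in the units of the state.
- get_obs(): the state, without advancing time (a new reading comes with each control period).
- imaging.camera(name): name is "side" or "top"; returns the picture (400x640x3 uint8, red, green, blue); there is no depth.
- imaging.camera_params(name): a dict with "camera_matrix" (3x3 intrinsics, pixels), "k1" (the pictures are not rectified: a ray, as slopes to the right and down, at radius r is drawn at 1 + k1 r^2 times it, then the intrinsics apply), "xyz" and "rotation" of the camera in the world. Camera axes: x right, y down, z forward; pixel columns grow to the right and rows downward; lengths in m; the calibration is good to about 2 mm. A picture is of the moment at which its call begins. camera_params takes no time and is no camera call.
- robot.hand_in(): hands the job in, once; it reports no verdict.
Trained networks look in the newest picture that a camera, given by its name, has taken for a name from the list of things; names that differ only in an ending like _2 or _b are one class to them, and where a whole thing is asked for, a point or a joint stands for the part that bears it (a point fixed in the world has none). Each returns a list of dicts, best first, with "confidence" (0 to 1); they miss things now and then, are a little off and sometimes report something else, mostly with a low value. They report only what shows in the picture. A call takes as long as a camera call. They do not tell look-alikes from the thing itself.
- imaging.cut_out(camera, target): "pixels" (400x640 bool, what is visible of it) and "box" ([centre column, centre row, width, height] in pixels, round what is visible of it).
- imaging.tip_of(camera, target): "pixel" ([column, row] in pixels: a listed point, or the origin of a listed thing).
The state is a dict: "time": time; "q": joint angles; "joint_velocities": joint speeds; "joint_torque": joint torques, N m; "position": TCP position; "tool_rot": TCP orientation; "ft_force": force on the tool from outside, world axes, zero at the start; "moment": the same for the moment, N m; "grip_width": finger opening in m.
Only numpy, scipy, OpenCV 4.12 (cv2) and the standard library are available. Lean on these libraries where they do the work, as an engineer would, in place of code of your own. Each camera call takes 0.05 s, during which the arm holds its last target. There are 200 camera calls.

### The job

A door roller's axle pin is stuck in its steel fork on the blue knock-out stand. Take the red drift punch from its wooden block, find the countersunk bore in the fork's top by look and feel, and press the pin down and out so that it drops into the catch pan; press steadily and with care, for the fork sits on springs and must not be pushed down onto its stops. Then stand the punch upright in its block again, fully home, and leave everything else where it lies.

Things in the scene. Friction and masses are not known exactly. Their poses are not given: they have to be found in the camera images.
- stand: blue steel knock-out stand, fixed: foot 130 x 170 x 12 mm, two cheeks at y = +-60 mm with their tops 78 mm up, a square catch pan between them. Origin: centre of the underside, z up. The fork lies across the cheeks, its sides along the stand's x and y, but it is only roughly centred: its bore is anywhere within 12 mm of the stand's origin in the stand's x and in its y
- pan: open aluminium catch pan 84 x 84 x 24 mm fixed on the stand's foot below the fork, empty at the start. Origin: centre of its underside, 12 mm above the bench
- fork (a joint): how far the sprung steel fork is pressed down, m: 0 unloaded, on its stops at 0.0045; about 5 N per mm. Top plate 58 x 96 x 12 mm, its flat upper face 131 mm above the bench at 0; four bolt heads 3 mm proud at +-21, +-40 mm from the bore. Bore 11 mm, countersunk to 14 mm over the top 2.5 mm. The 10 mm brass pin (head below, 50 mm long) sits 4.5 to 7.5 mm below that face and resists with about 5 to 11 N until it is some 30 mm down; then it drops
- holder: wooden block 72 x 72 x 66 mm, fixed, with one upright 12 mm hole through its centre, countersunk to 17 mm over the top 4 mm. Origin: centre of its underside. The punch stands in it, its shoulder on the block's top, tip 6 mm above the bench
- punch: drift punch, 140 mm, 0.2 kg, stands upright in the block. Origin: its tip (the lower end); z runs up to its head. Steel nose 8 mm round from 0 to 60 mm (6 mm flat at the tip), red square shank 14 x 14 mm from 60 to 132 mm, flats along its x and y, round head to 140 mm
- tape_measure: yellow tape measure 68 x 87 x 36 mm, loose bystander; origin under its centre
- side_cutter: side cutter with orange handles, 58 x 180 x 15 mm, loose bystander; origin under its centre
- spare_roller: spare white door roller, 70 mm round, 38 mm high, loose bystander; origin under its centre
Things that resemble listed ones, but are neither listed nor needed, are in the scene too. There is more than one size of the punch; the job needs the middle-sized.

How it is judged:
On the way, in this order (a step that is already met when the one before it is completed fails the run):
1. the nose of the punch is in the fork's bore, its tip 15 mm or more below the top face (116 mm above the bench) (z of punch in the frame of stand below 0.116 m and horizontal distance between punch and stand below 0.025 m), for 0.02 s.
2. the pin lies in the catch pan (contact force between pan and anything else above 0.3 N), for 0.2 s.
At the end, for the whole second after the job is handed in: the pin lies in the catch pan; the punch stands upright (within 0.12 rad) and still in the block's hole, its shoulder within 4 mm of the block's top (contact force between pan and anything else above 0.3 N and horizontal distance between punch and holder below 0.006 m and z of punch in the frame of holder below 0.01 m and angle between punch's own z axis and vertical below 0.12 rad and linear speed of punch below 0.02 m/s); the robot touches nothing.
It fails at once if the fork is pressed down onto its stops, past 4 mm (about 20 N) (value of joint fork above 0.004 m).
It fails at once if the tape measure is pushed more than 30 mm (distance of tape_measure from where it was at the start of the episode above 0.03 m).
It fails at once if the side cutter is pushed more than 30 mm (distance of side_cutter from where it was at the start of the episode above 0.03 m).
It fails at once if the spare roller is pushed more than 30 mm (distance of spare_roller from where it was at the start of the episode above 0.03 m).
It also fails if it takes over 72 s, if anything falls off the work surface, if the arm or the gripper's body presses on something with over 40 N, if the wrist force passes 120 N, or if a joint passes its speed limit or range.

## Working session

There is one attempt and no reset: what is moved stays moved. The work goes in short steps, Python scripts to look and compute and a shell command to move; the robot and the scene stay as the last step left them, time stands still between calls to the robot, and variables do not carry over. Pictures are saved under pics/ and viewed, about 8 in all and at most 12, crops included, and the job is handed in when it is done.

```bash
mkdir -p pics; ls
cat > h.py <<'E'
import numpy as np, cv2
from rig import get_obs, imaging, robot
def P(c):
    p=imaging.camera_params(c); return np.array(p["camera_matrix"]),p["k1"],np.array(p["xyz"]),np.array(p["rotation"])
def rot(R):
    from scipy.spatial.transform import Rotation as Ro
    return R if R.shape==(3,3) else Ro.from_quat(R).as_matrix()
def proj(c,X):
    K,k,t,R=P(c);R=rot(R);v=(np.atleast_2d(X)-t)@R;s=v[:,:2]/v[:,2:];r2=(s**2).sum(1,keepdims=True);s=s*(1+k*r2)
    return s@K[:2,:2].T+K[:2,2]
def ray(c,px):
    K,k,t,R=P(c);R=rot(R)
    s=cv2.undistortPoints(np.array([[px]],float),K,np.array([k,0,0,0.]))[0,0]
    return t,R@np.array([s[0],s[1],1])
def onz(c,px,z):
    t,d=ray(c,px);return t+d*(z-t[2])/d[2]
def tri(a,b):
    A=[];B=[]
    for c,px in (a,b) if not isinstance(a,dict) else a.items():
        t,d=ray(c,px);d=d/np.linalg.norm(d);M=np.eye(3)-np.outer(d,d);A.append(M);B.append(M@t)
    return np.linalg.solve(sum(A),sum(B))
def save(im,n): cv2.imwrite("pics/"+n,cv2.cvtColor(im,cv2.COLOR_RGB2BGR))
E
python3 - <<'E'
from h import *
np.set_printoptions(precision=4,suppress=True)
ims={}
for c in("top","side"):
    ims[c]=imaging.camera(c);print(c,P(c))
    for n in("stand","pan","fork","holder","punch","tape_measure","side_cutter","spare_roller"):
        for o in imaging.tip_of(c,n)[:3]: print(c,n,np.round(o["pixel"],1),round(o["confidence"],2),onz(c,o["pixel"],0))
    save(ims[c],c+"0.png")
print(get_obs())
E
```

```text
pics
top (array([[501.0622,   0.    , 315.1427],
       [  0.    , 501.0622, 210.1179],
       [  0.    ,   0.    ,   1.    ]]), -0.011441360810876534, array([0.42  , 0.1021, 1.1183]), array([ 0.7155, -0.6979,  0.025 , -0.016 ]))
top stand [412.7 208.9] 0.73 [ 0.4934 -0.1301  0.    ]
top pan [414.4 210. ] 0.76 [ 0.491 -0.134  0.   ]Traceback (most recent call last):
  File "<stdin>", line 7, in <module>
ValueError: it knows: holder, pan, punch, side_cutter, spare_roller, stand, tape_measure
```

Run:
```python
from h import *
np.set_printoptions(precision=4,suppress=True)
for c in("top","side"):
    im=imaging.camera(c);print(c,P(c)[2:])
    save(im,c+"0.png")
    for n in("stand","holder","punch","tape_measure","side_cutter","spare_roller"):
        for o in imaging.tip_of(c,n)[:4]: print(c,n,np.round(o["pixel"],1),round(o["confidence"],2),onz(c,o["pixel"],0))
print(get_obs())
```

```text
top (array([0.42  , 0.1021, 1.1183]), array([ 0.7155, -0.6979,  0.025 , -0.016 ]))
top stand [412.3 212.2] 0.62 [ 0.4859 -0.1293  0.    ]
top holder [320.7 217.2] 0.9 [0.4696 0.0758 0.    ]
top punch [313.4 259.5] 0.64 [0.3751 0.0898 0.    ]
top punch [279.9 234.5] 0.44 [0.4287 0.1658 0.    ]
top punch [318.9 216.9] 0.43 [0.4701 0.0798 0.    ]
top tape_measure [211.4 173.5] 0.62 [0.5614 0.323  0.    ]
top side_cutter [213.1 245.7] 0.69 [0.4002 0.3133 0.    ]
top spare_roller [410.6 208.7] 0.75 [ 0.4937 -0.1254  0.    ]
top spare_roller [250.9 148.8] 0.71 [0.6195 0.2364 0.    ]
top spare_roller [412.7 211.2] 0.56 [ 0.4882 -0.1302  0.    ]
side (array([ 0.506 , -0.5082,  0.679 ]), array([ 0.9236,  0.0071,  0.0034, -0.3833]))
side holder [343.3 164.8] 0.62 [0.5642 0.3046 0.    ]
side holder [309.3 224.7] 0.6 [0.4778 0.0838 0.    ]
side punch [265.1 219.5] 0.91 [0.3723 0.098  0.    ]
side punch [294.9 197.9] 0.53 [0.4386 0.1723 0.    ]
side tape_measure [345.6 162.5] 0.7 [0.5709 0.3147 0.    ]
side side_cutter [287.7 157.3] 0.68 [0.4086 0.3336 0.    ]
side side_cutter [366.9 182.2] 0.64 [0.6243 0.235  0.    ]
side spare_roller [368.1 178.5] 0.96 [0.6286 0.2496 0.    ]
{'time': 0.85, 'q': array([-1.2805,  0.5275,  1.4327, -0.    ,  1.1814, -0.1785]), 'joint_velocities': array([ 0.0006,  0.0012, -0.001 ,  0.0007, -0.0002,  0.0004]), 'joint_torque': array([ -0.001 , -43.9977, -17.6983,   0.0634,   0.0504,  -0.    ]), 'position': array([ 0.2824, -0.5575,  0.2226]), 'tool_rot': array([-0.6878, -0.1642,  0.6878, -0.1643]), 'ft_force': array([0.0313, 0.4813, 0.3661]), 'moment': array([-0.0135, -0.0018,  0.009 ]), 'grip_width': 0.08702094235266397}
```

View pics/top0.png

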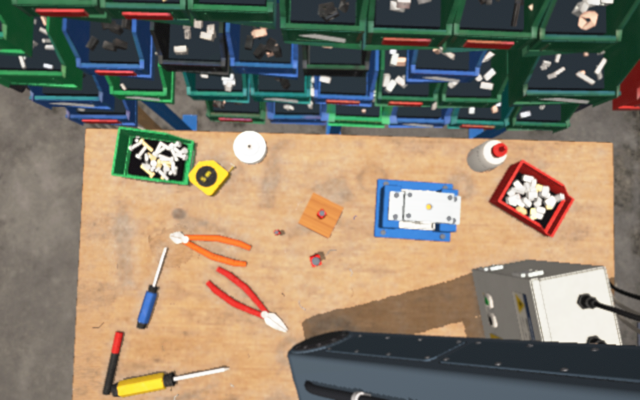

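View pics/side0.png

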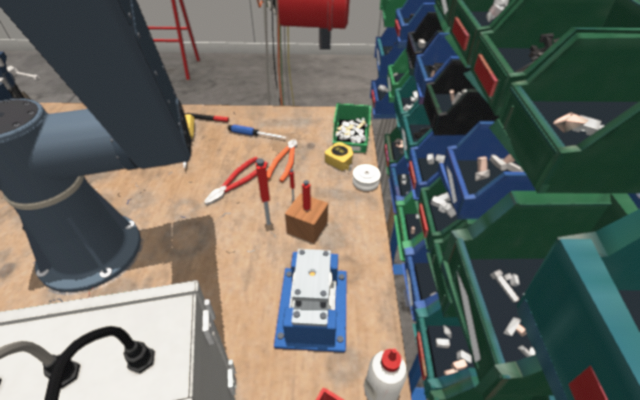

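The punch in the wooden block (top 321,215; side 307,195) is the middle one. A larger one stands at about (0.375, 0.09) and a smaller at about (0.43, 0.17). The stand is at top (418,209), its bore at about (429,207). Next I'll zoom in on both.

Run:
```python
from h import *
a=cv2.imread("pics/top0.png");b=cv2.imread("pics/side0.png")
z=lambda im,x,y,w,h:cv2.resize(im[y:y+h,x:x+w],(400,300),interpolation=cv2.INTER_CUBIC)
cv2.imwrite("pics/z.png",np.vstack([np.hstack([z(a,370,172,100,75),z(a,280,185,80,60)]),np.hstack([z(b,262,240,100,75),z(b,270,165,100,75)])]))
```

```text
(no output)
```

View pics/z.png

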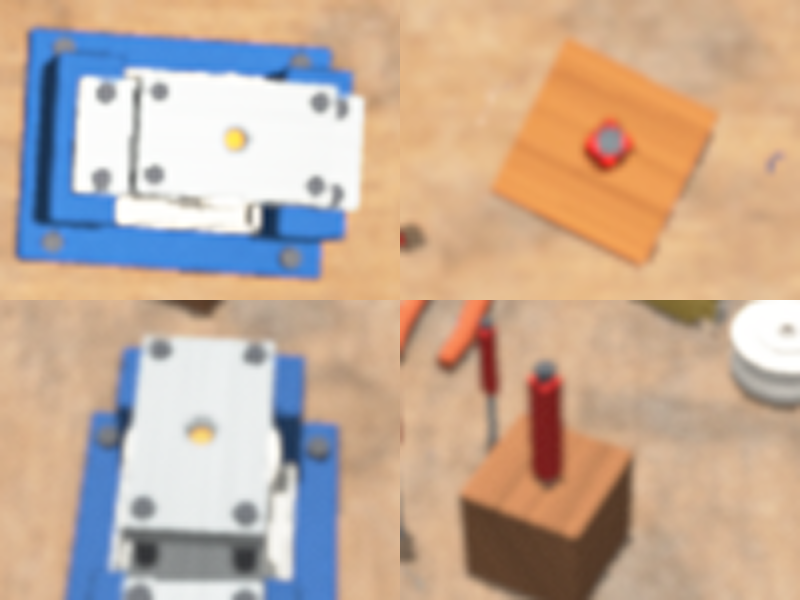

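Run:
```python
from h import *
np.set_printoptions(precision=4,suppress=True)
print("cams agree at",P("top")[2])
T=lambda x,y:(370+x/4,172+y/4); S=lambda x,y:(262+x/4,240+(y-300)/4)
H=lambda x,y:(280+(x-400)/5,185+y/5); G=lambda x,y:(270+(x-400)/4,165+(y-300)/4)
print("bore top",onz("top",T(235,139),.131),"side",onz("side",S(201,432),.131),"tri",tri(("top",T(235,139)),("side",S(201,432))))
for n,c,f,L in(("top","top",T,[(159,91),(154,174),(320,102),(315,186)]),("side","side",S,[(160,350),(255,354),(143,508),(246,513)])):
    p=np.array([onz(c,f(*q),.134) for q in L]);print(n,p[:,:2],p.mean(0));
print("head top",onz("top",H(610,141),.146),"side",onz("side",G(545,369),.146),"tri",tri(("top",H(610,141)),("side",G(545,369))))
p=np.array([onz("top",H(*q),.066) for q in[(568,40),(718,115),(645,265),(493,190)]]);print(p[:,:2],p.mean(0),np.degrees(np.arctan2(*(p[1]-p[0])[[1,0]])))
p=np.array([onz("side",G(*q),.066) for q in[(461,493),(578,538),(633,452)]]);print(p[:,:2],(p[0]+p[2])/2,np.degrees(np.arctan2(*(p[1]-p[0])[[1,0]])))
from scipy.spatial.transform import Rotation as Ro
print(Ro.from_quat(get_obs()["tool_rot"]).as_matrix())
```

```text
cams agree at [0.42   0.1021 1.1183]
bore top [ 0.4898 -0.1348  0.131 ] side [ 0.492  -0.1388  0.131 ] tri [ 0.491  -0.1358  0.1264]
top [[ 0.5125 -0.0961]
 [ 0.4713 -0.0941]
 [ 0.5091 -0.1761]
 [ 0.4674 -0.174 ]] [ 0.4901 -0.1351  0.134 ]
side [[ 0.4727 -0.0983]
 [ 0.5147 -0.0996]
 [ 0.4696 -0.1776]
 [ 0.5113 -0.1792]] [ 0.4921 -0.1387  0.134 ]
head top [0.4709 0.0769 0.146 ] side [0.4737 0.0721 0.146 ] tri [0.4723 0.0769 0.1415]
[[0.5173 0.0935]
 [0.4872 0.0296]
 [0.4234 0.0589]
 [0.4533 0.1235]] [0.4703 0.0764 0.066 ] -115.18457289484046
[[0.427  0.0583]
 [0.4916 0.0271]
 [0.5209 0.0916]] [0.4739 0.0749 0.066 ] -25.772867101902303
[[-0.      0.4519 -0.8921]
 [-0.     -0.8921 -0.4519]
 [-1.      0.      0.    ]]
```

Both cameras agree on the relative geometry (bore minus punch ≈ (0.019, -0.211)). Before grasping I need the shank yaw and the neighbouring punches' heights.

Run:
```python
from h import *
np.set_printoptions(precision=4,suppress=True)
a=cv2.imread("pics/top0.png");b=cv2.imread("pics/side0.png")
z=lambda im,x,y,w,h:cv2.resize(im[y:y+h,x:x+w],(400,400),interpolation=cv2.INTER_CUBIC)
A=z(a,307,199,32,32)
# template shank top squares at candidate yaw, centred on measured head
cv2.imwrite("pics/z2.png",np.hstack([A,z(b,240,150,80,80)]))
for nm,lo in(("mid",(307,199,32,32)),("big",(305,248,22,22))):
    x,y,w,h=lo;c=a[y:y+h,x:x+w].astype(int)
    m=((c[...,2]>120)&(c[...,1]<75)&(c[...,0]<75)|((abs(c[...,2]-c[...,1])<40)&(c[...,0]>90))).astype(np.uint8)
    cs=max(cv2.findContours(m,0,1)[0],key=cv2.contourArea)
    print(nm,cv2.minAreaRect(cs))
# large punch: bottom & head (side), vertical line
B=onz("side",(265.1,219.5),0);print(B,[(h,proj("side",B+[0,0,h])[0]) for h in(.14,.16,.18,.2)])
```

```text
mid ((27.0, 2.0), (4.0, 8.0), 90.0)
big ((10.0, 10.5), (11.0, 8.0), 90.0)
[0.3723 0.098  0.    ] [(0.14, array([258.9252, 175.3226])), (0.16, array([257.9181, 168.1154])), (0.18, array([256.8747, 160.6478])), (0.2, array([255.793 , 152.9054]))]
```

View pics/z2.png

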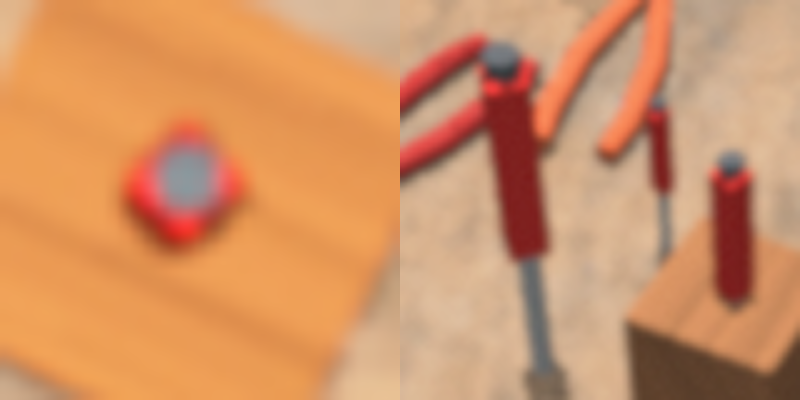

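Shank flats are at about ±45° to the world axes, so I'll put the jaws along 45°, clear of the large punch (about 0.18 m tall) and the small one. I'll raise first and check the box's height.

```bash
python3 -m inch '[[70,[-60,0,0],[0,0,0]],[70,[-60,0,0],[0,0,0]]]' 40
python3 - <<'E'
from h import *
for q in((505,263),(475,270)): print(tri(("top",q),("side",(197,288))))
o=get_obs();from scipy.spatial.transform import Rotation as Ro
R=Ro.from_quat(o["tool_rot"]).as_matrix();print(R.T@(np.array([.472,.0745,.30])-o["position"]),o["position"])
E
```

```text
time: 1.1
position: [0.2814, -0.5547, 0.3388]
tool_rot: [-0.687, -0.169, 0.688, -0.159]
ft_force: [1.2, -0.2, -0.4]
grip_width: 0.0748
[ 0.36933211 -0.24467935  0.25681104]
[ 0.35144662 -0.21119219  0.20318387]
[ 0.04676341 -0.47473888 -0.45411858] [ 0.28140138 -0.55474647  0.33884017]
```

```bash
python3 -m inch '[[70,[0,27,-54],[0,0,0]],[70,[0,27,-54],[0,0,0]],[70,[0,-48,-31],[0,0,0]],[70,[0,-48,-31],[0,0,0]],[70,[0,-48,-31],[0,0,0]],[70,[0,-48,-31],[0,0,0]],[70,[0,-48,-31],[0,0,0]],[70,[0,-48,-31],[0,0,0]],[70,[0,-48,-31],[0,0,0]],[70,[0,-48,-31],[0,0,0]],[70,[0,-48,-31],[0,0,0]]]' && python3 -m inch '[[70,[0,0,0],[-10,0,0]],[70,[0,0,0],[-10,0,0]],[70,[0,0,0],[-10,0,0]],[70,[0,0,0],[-10,0,0]],[70,[0,0,0],[-10,0,0]],[70,[0,0,0],[-10,0,0]],[70,[0,0,0],[-10,0,0]],[70,[0,0,0],[-10,0,0]],[70,[0,0,0],[-10,0,0]],[70,[0,0,0],[-10,0,0]],[70,[0,0,0],[-8,0,0]]]'
cat >> h.py <<'E'
from scipy.spatial.transform import Rotation as Ro
def to(xyz,yaw):  # remaining: tool-frame shift mm, tool-frame rotvec deg, for tool x down and jaw y at yaw deg
    o=get_obs();R=Ro.from_quat(o["tool_rot"]).as_matrix();a=np.radians(yaw)
    x=np.array([0,0,-1.]);y=np.array([np.cos(a),np.sin(a),0]);T=np.c_[x,y,np.cross(x,y)]
    print("t",round(o["time"],2),"shift",np.round(R.T@(np.array(xyz)-o["position"])*1e3,1),"rot",np.round(np.degrees(Ro.from_matrix(R.T@T).as_rotvec()),1),"pos",np.round(o["position"],4),"F",np.round(o["ft_force"],1),"w",round(o["grip_width"],4))
E
python3 -c "
from h import *
to([.472,.0745,.30],45);print(get_obs()['q'])"
```

```text
time: 2.48
position: [0.4644, -0.0367, 0.3436]
tool_rot: [0.69, 0.161, -0.687, 0.161]
ft_force: [1.3, -0.5, 0.6]
grip_width: 0.0702
time: 3.85
position: [0.463, -0.0301, 0.3453]
tool_rot: [0.252, 0.659, -0.249, 0.664]
ft_force: [-0.1, 0.1, 0.5]
grip_width: 0.07
t 3.85 shift [ 45.5  84.1 -62.8] rot [ 3.5  0.3 -0.3] pos [ 0.463  -0.0301  0.3453] F [-0.1  0.1  0.5] w 0.07
[-0.30875401  0.16156746  1.64874955  0.00333669  1.32416165 -1.15627122]
```

```bash
python3 -m inch '[[70,[20,40,-31],[1.5,0,0]],[70,[20,40,-31],[1.5,0,0]],[70,[3,10,-8],[0.5,0.3,-0.3]],[70,[0,0,0],[0,0,0]]]'
python3 -c "
from h import *
to([.472,.0745,.22],45)
im=imaging.camera('top');im2=imaging.camera('side')
z=lambda im,x,y,w,h:cv2.resize(im[y:y+h,x:x+w],(400,300),interpolation=cv2.INTER_CUBIC)
save(np.hstack([z(im,220,140,200,150),z(im2,220,90,160,120)]),'a1.png')
for c in('top','side'): print(proj(c,[get_obs()['position'],[.472,.0745,.146]]))
"
```

```text
time: 4.35
position: [0.474, 0.0853, 0.3022]
tool_rot: [0.272, 0.651, -0.271, 0.654]
ft_force: [0.6, 0.2, -0.3]
grip_width: 0.0699
t 4.35 shift [82.2 -9.2  5.9] rot [-0.2  0.2 -0.1] pos [0.474  0.0853 0.3022] F [ 0.6  0.2 -0.3] w 0.0699
[[320.16308283 206.20831749]
 [323.24268519 212.68519553]]
[[305.2249772  113.31890994]
 [305.48362878 181.46104112]]
```

View pics/a1.png

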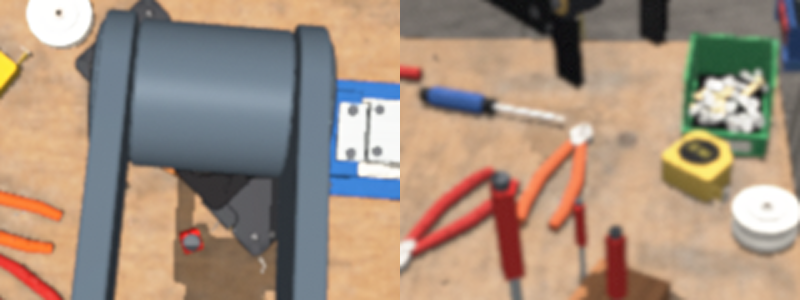

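The side view agrees with the robot pose to within about 1 px (finger midpoint (305,114), predicted (305,113)). The top view is blocked by the arm. Descending.

```bash
python3 -m inch '[[60,[40,-7,7],[0,0,0]],[60,[30,-1,0],[0,0,0]],[60,[0,0,0],[0,0,0]]]';python3 -c "
from h import *
to([.473,.074,.095],45)"
```

```text
time: 4.82
position: [0.4757, 0.0703, 0.2334]
tool_rot: [0.274, 0.648, -0.272, 0.656]
ft_force: [-0.8, 0.1, 0.8]
grip_width: 0.0603
t 4.83 shift [138.4  -0.3  -5.8] rot [-0.5  0.5 -0.4] pos [0.4757 0.0703 0.2334] F [-0.8  0.1  0.8] w 0.0603
```

```bash
python3 -m inch '[[60,[30,0,-4],[-0.5,0.5,-0.4]],[60,[35,0,-1],[0,0,0]],[60,[35,0,0],[0,0,0]],[60,[25,0,0],[0,0,0]],[60,[0,0,0],[0,0,0]]]';python3 -c "
from h import *
to([.473,.074,.095],45)
im2=imaging.camera('side')
z=lambda im,x,y,w,h:cv2.resize(im[y:y+h,x:x+w],(600,450),interpolation=cv2.INTER_CUBIC)
save(z(im2,260,130,120,90),'a2.png')"
```

```text
time: 5.45
position: [0.4824, 0.0699, 0.1134]
tool_rot: [0.273, 0.646, -0.27, 0.659]
ft_force: [-0.3, 0.7, 0.6]
grip_width: 0.0604
t 5.45 shift [18.3 -4.  -9.8] rot [-0.2  0.9 -0.6] pos [0.4824 0.0699 0.1134] F [-0.3  0.7  0.6] w 0.0604
```

View pics/a2.png

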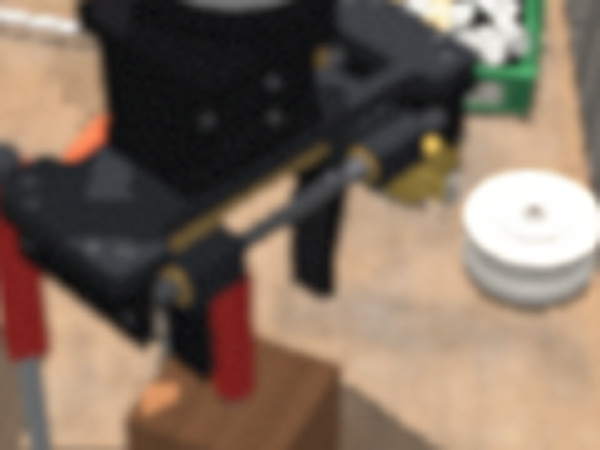

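```bash
python3 -m inch '[[60,[0,-4,-10],[-0.2,0.9,-0.6]],[60,[0,0,0],[0,0,0]]]';python3 -c "
from h import *
to([.473,.074,.095],45)"
```

```text
time: 5.75
position: [0.4748, 0.074, 0.117]
tool_rot: [0.272, 0.651, -0.27, 0.656]
ft_force: [0.0, 0.5, -0.0]
grip_width: 0.06
t 5.75 shift [22.  -1.4 -1.4] rot [-0.   0.3 -0.3] pos [0.4748 0.074  0.117 ] F [ 0.   0.5 -0. ] w 0.06
```

```bash
python3 -m inch '[[60,[13,-1,-3],[0,0.3,-0.3]],[60,[10,-0.5,-1],[0,0.3,0]],[60,[0,0,0],[0,0,0]]]';python3 -c "
from h import *
to([.473,.074,.095],45)
im2=imaging.camera('side')
z=lambda im,x,y,w,h:cv2.resize(im[y:y+h,x:x+w],(600,450),interpolation=cv2.INTER_CUBIC)
save(z(im2,260,130,120,90),'a3.png')"
```

```text
time: 6.12
position: [0.4715, 0.0761, 0.0936]
tool_rot: [0.272, 0.655, -0.269, 0.652]
ft_force: [0.3, 0.5, -0.2]
grip_width: 0.0603
t 6.12 shift [-1.4 -0.4  2.5] rot [ 0.  -0.2 -0.1] pos [0.4715 0.0761 0.0936] F [ 0.3  0.5 -0.2] w 0.0603
```

View pics/a3.png

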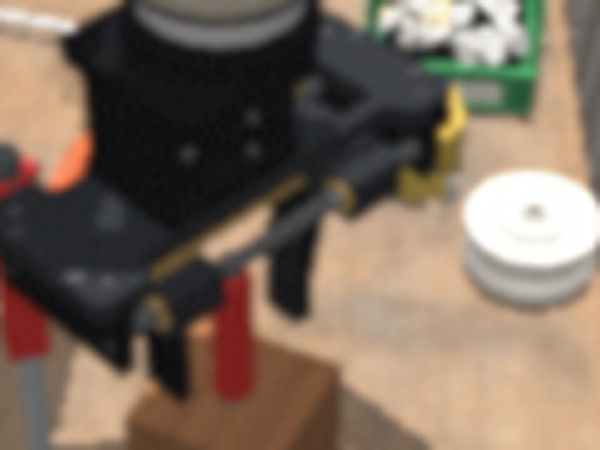

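The shank (crop column 232) is midway between the fingers (mid column 231). Closing.

```bash
python3 -m inch '[[30,[0,0,1.5],[0,0,0]],[20,[0,0,0.5],[0,0,0]],[10,[0,0,0],[0,0,0]],[5,[0,0,0],[0,0,0]],[5,[0,0,0],[0,0,0]]]' 50;python3 -c "
from h import *
to([.473,.074,.095],45)"
```

```text
time: 6.8
position: [0.4737, 0.0744, 0.0941]
tool_rot: [0.272, 0.654, -0.269, 0.653]
ft_force: [0.7, 0.3, -0.6]
grip_width: 0.0184
t 6.8 shift [-0.9 -0.8 -0.2] rot [ 0.  -0.2 -0.1] pos [0.4737 0.0744 0.0941] F [ 0.7  0.3 -0.6] w 0.0184
```

```bash
python3 -m inch '[[5,[0,0,0],[0,0,0]],[5,[0,0,0],[0,0,0]],[5,[0,0,0],[0,0,0]]]' 55;python3 -c "
from h import *
to([.473,.074,.095],45)"
```

```text
time: 7.18
position: [0.4738, 0.0745, 0.0942]
tool_rot: [0.272, 0.654, -0.269, 0.653]
ft_force: [-0.6, -0.2, -0.2]
grip_width: 0.0138
t 7.17 shift [-0.8 -0.9 -0.3] rot [ 0.  -0.2 -0.1] pos [0.4738 0.0745 0.0942] F [-0.6 -0.2 -0.2] w 0.0138
```

```bash
python3 -m inch '[[5,[-15,0,0],[0,0,0]],[5,[-15,0,0],[0,0,0]],[5,[-15,0,0],[0,0,0]],[5,[-10,0,0],[0,0,0]],[5,[0,0,0],[0,0,0]]]';python3 -c "
from h import *
to([.473,.074,.28],45)"
```

```text
time: 7.8
position: [0.4722, 0.0744, 0.1491]
tool_rot: [0.271, 0.655, -0.27, 0.651]
ft_force: [0.2, -0.2, -2.1]
grip_width: 0.0135
t 7.8 shift [-130.9    0.2   -0. ] rot [ 0.  -0.4  0. ] pos [0.4722 0.0744 0.1491] F [ 0.2 -0.2 -2.1] w 0.0135
```

```bash
python3 -m inch '[[5,[-45,0,0],[0,-0.4,0]],[5,[-45,0,0],[0,0,0]],[5,[-38,0,0],[0,0,0]],[5,[0,-34,41],[0,0,0]],[5,[0,-34,41],[0,0,0]],[5,[0,-34,41],[0,0,0]],[5,[0,-34,41],[0,0,0]],[5,[0,0,0],[0,0,0]]]';python3 -c "
from h import *
to([.4925,-.137,.225],45)"
```

```text
time: 8.8
position: [0.4897, -0.1425, 0.2747]
tool_rot: [0.268, 0.658, -0.27, 0.65]
ft_force: [-0.4, 0.5, -1.9]
grip_width: 0.0136
t 8.8 shift [49.6  6.2 -1.4] rot [ 0.2 -0.5  0.4] pos [ 0.4897 -0.1425  0.2747] F [-0.4  0.5 -1.9] w 0.0136
```

```bash
python3 -m inch '[[5,[20,6,-1],[0.2,-0.5,0.4]],[5,[16,0,0],[0,0,0]],[5,[3,0,0],[0,0,0]],[5,[0,0,0],[0,0,0]]]';python3 -c "
from h import *
to([.4925,-.137,.225],45)
a=imaging.camera('top');b=imaging.camera('side')
z=lambda im,x,y,w,h:cv2.resize(im[y:y+h,x:x+w],(400,400),interpolation=cv2.INTER_CUBIC)
save(np.hstack([z(a,360,150,120,120),z(b,270,220,80,80)]),'b1.png')
print(P('side'))
for c in('top','side'): print(proj(c,[[*get_obs()['position'][:2],get_obs()['position'][2]-.088]]))"
```

```text
time: 9.3
position: [0.4903, -0.1347, 0.232]
tool_rot: [0.272, 0.656, -0.27, 0.65]
ft_force: [0.3, -0.3, -1.9]
grip_width: 0.0138
t 9.3 shift [ 7.  -0.1  3.3] rot [-0.  -0.5  0.1] pos [ 0.4903 -0.1347  0.232 ] F [ 0.3 -0.3 -1.9] w 0.0138
(array([[382.12837292,   0.        , 322.02483821],
       [  0.        , 382.12837292, 198.24975196],
       [  0.        ,   0.        ,   1.        ]]), -0.0017352270776907213, array([ 0.50597354, -0.50815305,  0.67896778]), array([ 0.92360651,  0.00706683,  0.00342242, -0.38326149]))
[[430.51939297 205.90243961]]
[[311.47463446 266.47772643]]
```

View pics/b1.png

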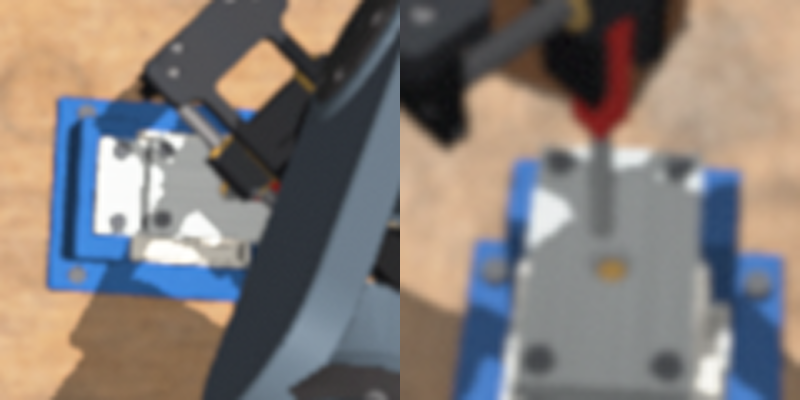

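```bash
python3 -c "
from h import *
S=lambda x,y:(270+(x-400)/5,220+y/5)
z=get_obs()['position'][2]-.088
t=onz('side',S(600,234),z); b=onz('side',S(612,267.5),.131)
print('tip',t,'bore',b,'diff mm',(b-t)*1e3, 'noseTop',onz('side',S(601,137),z+.06))
to([.4925,-.137,.225],45)
for dx in (0,): print(proj('side',[t,t+[0,0,.06]]))
im=imaging.camera('side')
save(im,'b1full.png')
h=cv2.cvtColor(im,cv2.COLOR_RGB2HSV)[262:286,298:328];m=(h[...,0]>14)&(h[...,0]<28)&(h[...,1]>90)
ys,xs=np.nonzero(m);print('brass',xs.mean()+298,ys.mean()+262,len(xs))
g=cv2.cvtColor(im,cv2.COLOR_RGB2GRAY)
for r in (250,254,258,262,264,266,268,270): print(r,g[r,303:320])
"
```

```text
tip [ 0.48818375 -0.13566362  0.14455867] bore [ 0.49224465 -0.1397641   0.131     ] diff mm [  4.06090241  -4.10047223 -13.55867342] noseTop [ 0.48930759 -0.14125229  0.20455867]
t 9.4 shift [ 7.5 -0.1  2.8] rot [-0.  -0.4  0.1] pos [ 0.4906 -0.135   0.2326] F [ 0.1 -0.2 -1.7] w 0.0136
[[310.         266.8       ]
 [309.59813642 244.54563545]]
brass 311.75 273.6666666666667 12
250 [133 167 199 212 197 156 118 106 123 169 211 228 228 227 227 227 222]
254 [107 123 136 137 129 116 108 105 108 127 149 154 150 150 156 156 146]
258 [142 142 141 138 129 116 109 105 104 111 127 137 143 144 144 142 141]
262 [218 179 149 140 131 121 110 105 104 113 129 140 143 143 144 142 139]
264 [198 166 146 139 132 120 111 105 105 113 129 140 142 144 143 141 139]
266 [147 140 142 139 135 125 114 111 113 123 135 141 142 143 143 142 140]
268 [142 141 140 140 139 138 136 133 133 137 141 140 142 143 143 141 139]
270 [143 140 141 140 137 133 130 128 127 129 129 131 134 138 140 140 139]
```

```bash
python3 -m inch '[[5,[0,-0.7,4.4],[0,0,0]],[5,[5,0,0],[0,0,0]],[5,[0,0,0],[0,0,0]]]' 60;python3 -c "
from h import *
to([.4932,-.1386,.222],45)"
```

```text
time: 9.82
position: [0.4944, -0.1393, 0.2286]
tool_rot: [0.271, 0.655, -0.27, 0.652]
ft_force: [0.1, 0.4, -2.3]
grip_width: 0.0136
t 9.82 shift [ 6.6 -0.3 -1.3] rot [-0.  -0.2  0. ] pos [ 0.4944 -0.1393  0.2286] F [ 0.1  0.4 -2.3] w 0.0136
```

```bash
python3 -m inch '[[5,[5,-0.3,-1],[0,0,0]],[5,[2,0,0],[0,0,0]],[5,[0,0,0],[0,0,0]]]';python3 -c "
from h import *
to([.4932,-.1386,.219],45)
b=imaging.camera('side')
z=lambda im,x,y,w,h:cv2.resize(im[y:y+h,x:x+w],(500,500),interpolation=cv2.INTER_CUBIC)
save(z(b,290,245,50,50),'b2.png')"
```

```text
time: 10.2
position: [0.4932, -0.1388, 0.2209]
tool_rot: [0.271, 0.655, -0.27, 0.652]
ft_force: [0.2, -0.4, -1.5]
grip_width: 0.0139
t 10.2 shift [ 1.9  0.1 -0.1] rot [-0.1 -0.3  0. ] pos [ 0.4932 -0.1388  0.2209] F [ 0.2 -0.4 -1.5] w 0.0139
```

View pics/b2.png

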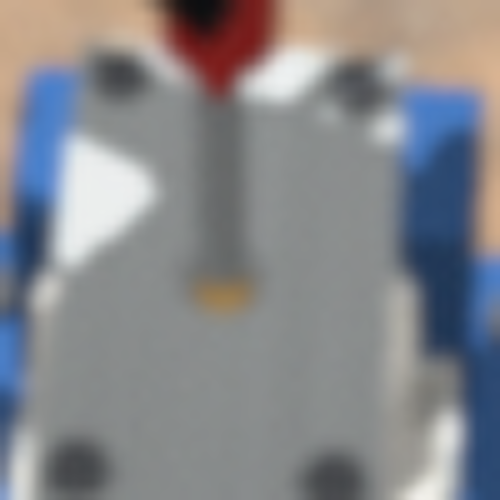

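The nose tip (crop (221,280)) sits directly over the bore and brass (223,283–293). Feeling downward.

```bash
python3 -m inch '[[5,[1.5,0,0.3],[0,0,0]],[5,[1.5,0,0],[0,0,0]],[5,[1,0,0],[0,0,0]]]';python3 -m inch '[[5,[1,0,0],[0,0,0]],[5,[1,0,0],[0,0,0]]]';python3 -c "
from h import *
to([.4932,-.1388,.219],45)"
```

```text
time: 10.62
position: [0.4936, -0.139, 0.217]
tool_rot: [0.271, 0.654, -0.27, 0.652]
ft_force: [0.8, -0.4, -1.8]
grip_width: 0.0135
time: 10.88
position: [0.4936, -0.139, 0.2148]
tool_rot: [0.271, 0.654, -0.27, 0.652]
ft_force: [0.1, 0.5, -2.2]
grip_width: 0.0135
t 10.88 shift [-4.2 -0.1 -0.5] rot [-0.  -0.2 -0. ] pos [ 0.4936 -0.139   0.2148] F [ 0.1  0.5 -2.2] w 0.0135
```

```bash
python3 -m inch '[[5,[1,0,0],[0,0,0]],[5,[1,0,0],[0,0,0]]]';python3 -m inch '[[5,[1,0,0],[0,0,0]],[5,[1,0,0],[0,0,0]]]';python3 -m inch '[[5,[1,0,0],[0,0,0]]]'
```

```text
time: 11.12
position: [0.4938, -0.1391, 0.213]
tool_rot: [0.271, 0.654, -0.27, 0.652]
ft_force: [0.5, 0.6, 2.0]
grip_width: 0.0132
time: 11.38
position: [0.4941, -0.1392, 0.212]
tool_rot: [0.271, 0.654, -0.27, 0.652]
ft_force: [-1.9, 0.9, 5.4]
grip_width: 0.0135
time: 11.5
position: [0.4942, -0.1392, 0.2117]
tool_rot: [0.271, 0.654, -0.27, 0.653]
ft_force: [-1.6, 0.7, 6.0]
grip_width: 0.0134
```

```bash
python3 -m inch '[[5,[1.3,-0.1,-0.4],[0,0,0]],[5,[1.3,-0.1,-0.2],[0,0,0]]]';python3 -m inch '[[5,[1.5,0,-0.2],[0,0,0]],[5,[1.5,0,-0.2],[0,0,0]]]'
```

```text
time: 11.75
position: [0.4942, -0.1392, 0.211]
tool_rot: [0.271, 0.653, -0.27, 0.653]
ft_force: [-2.5, 1.5, 9.2]
grip_width: 0.0132
time: 12.0
position: [0.4941, -0.1391, 0.2105]
tool_rot: [0.271, 0.653, -0.27, 0.654]
ft_force: [-2.3, 1.7, 10.3]
grip_width: 0.0134
```

```bash
python3 -m inch '[[5,[1.3,0,-1],[0,0,0]],[5,[1.5,0,-0.8],[0,0,0]]]';python3 -m inch '[[5,[1.6,0,-0.5],[0,0,0]]]'; python3 -c "
from h import *
to([.4936,-.139,.209],45)"
```

```text
time: 12.25
position: [0.4938, -0.1388, 0.2106]
tool_rot: [0.27, 0.651, -0.271, 0.656]
ft_force: [-1.7, 0.6, 9.9]
grip_width: 0.0136
time: 12.38
position: [0.4937, -0.1387, 0.2105]
tool_rot: [0.27, 0.651, -0.271, 0.656]
ft_force: [-2.3, 1.0, 10.1]
grip_width: 0.0137
t 12.38 shift [ 1.5 -0.3  0.1] rot [ 0.   0.4 -0.1] pos [ 0.4937 -0.1387  0.2105] F [-2.3  1.  10.1] w 0.0137
```

```bash
python3 -m inch '[[5,[1.9,0,-0.5],[0,0.3,0]]]';python3 -m inch '[[5,[2.1,0,-0.5],[0,0.2,0]]]';python3 -m inch '[[5,[2.2,0,-0.3],[0,0.2,0]]]'
```

```text
time: 12.5
position: [0.4939, -0.1388, 0.2101]
tool_rot: [0.27, 0.652, -0.27, 0.655]
ft_force: [-2.5, 1.0, 11.1]
grip_width: 0.0135
time: 12.62
position: [0.494, -0.1389, 0.2096]
tool_rot: [0.27, 0.652, -0.27, 0.655]
ft_force: [-2.4, 0.9, 10.9]
grip_width: 0.0135
time: 12.75
position: [0.4942, -0.1391, 0.209]
tool_rot: [0.27, 0.653, -0.27, 0.654]
ft_force: [-3.9, 0.7, 10.9]
grip_width: 0.0136
```

```bash
python3 -m inch '[[5,[2.3,0,-0.8],[0,0.1,0]],[5,[2.3,0,-0.8],[0,0.1,0]]]';python3 -m inch '[[5,[2.4,0,-0.8],[0,0.1,0]],[5,[2.4,0,-0.5],[0,0,0]],[5,[2.4,0,-0.5],[0,0,0]]]';python3 -c "
from h import *
to([.4936,-.139,.209],45)"
```

```text
time: 13.0
position: [0.494, -0.139, 0.2075]
tool_rot: [0.27, 0.652, -0.27, 0.655]
ft_force: [-2.5, 0.7, 11.0]
grip_width: 0.0134
time: 13.38
position: [0.4941, -0.1388, 0.2048]
tool_rot: [0.27, 0.651, -0.27, 0.656]
ft_force: [-1.3, 1.2, 9.6]
grip_width: 0.0138
t 13.38 shift [-4.2 -0.5 -0.2] rot [ 0.2  0.4 -0.2] pos [ 0.4941 -0.1388  0.2048] F [-1.3  1.2  9.6] w 0.0138
```

```bash
python3 -m inch '[[5,[2.5,-0.2,-0.4],[0,0.2,0]],[5,[2.5,0,-0.5],[0,0,0]],[5,[2.5,0,-0.5],[0,0,0]],[5,[2.5,0,-0.5],[0,0,0]],[5,[2.5,0,-0.5],[0,0,0]]]';python3 -c "
from h import *
to([.4936,-.139,.209],45)
im=imaging.camera('side');z=cv2.resize(im[230:305,280:355],(500,500),interpolation=cv2.INTER_CUBIC);save(z,'b3.png')"
```

```text
time: 14.0
position: [0.494, -0.1385, 0.1995]
tool_rot: [0.269, 0.65, -0.27, 0.658]
ft_force: [-3.2, 0.6, 11.1]
grip_width: 0.0137
t 14.0 shift [-9.5 -0.6  0.2] rot [ 0.2  0.6 -0.2] pos [ 0.494  -0.1385  0.1995] F [-3.2  0.6 11.1] w 0.0137
```

View pics/b3.png

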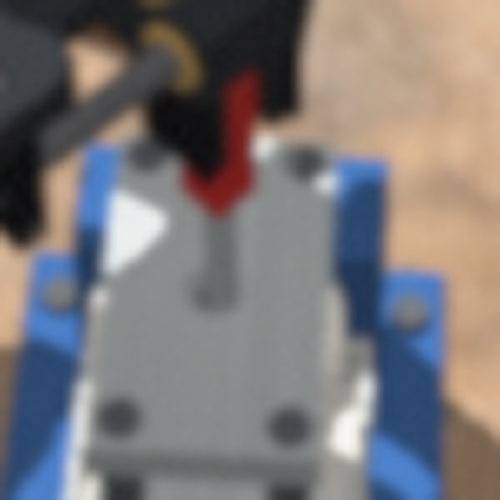

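The nose is in the bore and the shank has come closer to the fork, so there's no slip. Pressing on.

```bash
python3 -m inch '[[5,[2.5,0,-0.5],[0,0.5,0]],[5,[2.5,0,-0.5],[0,0.3,0]],[5,[2.5,0,-0.5],[0,0,0]],[5,[2.5,0,-0.5],[0,0,0]]]';python3 -m inch '[[5,[2.5,0,-0.4],[0,0.3,0]],[5,[2.5,0,-0.4],[0,0.2,0]],[5,[2.5,0,-0.4],[0,0,0]],[5,[2.5,0,-0.4],[0,0,0]]]';python3 -c "
from h import *
to([.4936,-.139,.209],45)"
```

```text
time: 14.55
position: [0.4943, -0.1389, 0.1952]
tool_rot: [0.269, 0.652, -0.268, 0.656]
ft_force: [-2.6, 1.7, 10.3]
grip_width: 0.0136
time: 15.05
position: [0.4943, -0.139, 0.189]
tool_rot: [0.269, 0.653, -0.268, 0.655]
ft_force: [-0.8, 0.0, 4.0]
grip_width: 0.0136
t 15.05 shift [-20.   -0.4  -0.5] rot [ 0.4  0.1 -0.2] pos [ 0.4943 -0.139   0.189 ] F [-0.8  0.   4. ] w 0.0136
```

```bash
python3 -m inch '[[5,[2,0,-0.3],[0,0,0]],[5,[2,0,-0.3],[0,0,0]]]';python3 -m inch '[[5,[2,0,-0.3],[0,0,0]],[5,[2,0,-0.3],[0,0,0]]]';python3 -c "
from h import *
to([.4936,-.139,.209],45)"
```

```text
time: 15.3
position: [0.494, -0.1387, 0.1845]
tool_rot: [0.269, 0.653, -0.268, 0.655]
ft_force: [0.1, 0.0, -2.0]
grip_width: 0.0134
time: 15.55
position: [0.4931, -0.1379, 0.1791]
tool_rot: [0.27, 0.653, -0.268, 0.655]
ft_force: [-0.9, -0.7, -2.2]
grip_width: 0.0134
t 15.55 shift [-29.9  -0.3   1.1] rot [ 0.4  0.  -0.2] pos [ 0.4931 -0.1379  0.1791] F [-0.9 -0.7 -2.2] w 0.0134
```

The force has fallen back to the punch's own weight (-2 N) and the tip is 40 mm below the face, so the pin is out. Retracting.

```bash
python3 -m inch '[[5,[-8,0,0.5],[0,0,0]],[5,[-15,0,0],[0,0,0]],[5,[-15,0,0],[0,0,0]],[5,[-15,0,0],[0.2,0,-0.2]],[5,[-30,0,0],[0,0,0]],[5,[-25,0,0],[0,0,0]],[5,[0,0,0],[0,0,0]]]';python3 -c "
from h import *
to([.473,.0745,.275],45)
im=imaging.camera('side');z=cv2.resize(im[215:365,240:390],(550,550),interpolation=cv2.INTER_CUBIC);save(z,'c1.png')
for n in('pan',):
  for o in imaging.tip_of('side',n)[:2]: print(o['pixel'],o['confidence'])
"
```

```text
time: 16.42
position: [0.4935, -0.1383, 0.2918]
tool_rot: [0.27, 0.653, -0.27, 0.654]
ft_force: [1.5, 0.7, -1.4]
grip_width: 0.0136
t 16.43 shift [  16.7  136.4 -164.6] rot [ 0.1  0.1 -0. ] pos [ 0.4935 -0.1383  0.2918] F [ 1.5  0.7 -1.4] w 0.0136
```

```bash
python3 -m inch '[[5,[0,34,-41],[0,0,0]],[5,[0,34,-41],[0,0,0]],[5,[0,34,-41],[0,0,0]],[5,[0,34,-41],[0,0,0]],[5,[0,0,0],[0,0,0]]]';python3 -c "
from h import *
to([.474,.074,.24],45)"
```

```text
time: 17.15
position: [0.468, 0.0798, 0.2829]
tool_rot: [0.271, 0.659, -0.272, 0.647]
ft_force: [0.3, -1.1, -1.8]
grip_width: 0.0139
t 17.15 shift [42.7  0.5  9. ] rot [-0.1 -0.8  0.5] pos [0.468  0.0798 0.2829] F [ 0.3 -1.1 -1.8] w 0.0139
```

Tip needs to go to 0.066 at the block's top, which is TCP ≈ 0.154. I'll approach to 0.175 first.

```bash
python3 -m inch '[[5,[30,0.5,8],[-0.1,-0.8,0.5]],[5,[35,0,0],[0,0,0]],[5,[30,0,0],[0,0,0]],[5,[0,0,0],[0,0,0]]]';python3 -c "
from h import *
to([.474,.074,.17],45)"
```

```text
time: 17.65
position: [0.4725, 0.0724, 0.1824]
tool_rot: [0.269, 0.655, -0.271, 0.652]
ft_force: [0.1, 0.2, -2.1]
grip_width: 0.0136
t 17.65 shift [12.4  2.2  0. ] rot [ 0.1 -0.1  0.2] pos [0.4725 0.0724 0.1824] F [ 0.1  0.2 -2.1] w 0.0136
```

```bash
python3 -m inch '[[5,[6,2,0],[0.1,0,0.2]],[5,[5,0.4,0],[0,0,0]],[5,[0,0,0],[0,0,0]]]';python3 -c "
from h import *
to([.474,.074,.17],45)
im=imaging.camera('side');z=cv2.resize(im[160:250,260:350],(500,500),interpolation=cv2.INTER_CUBIC);save(z,'c2.png')"
```

```text
time: 18.02
position: [0.4762, 0.0731, 0.1724]
tool_rot: [0.272, 0.652, -0.271, 0.654]
ft_force: [-0.2, 0.3, -2.3]
grip_width: 0.0136
t 18.02 shift [ 2.4 -0.9 -2.2] rot [-0.1  0.  -0.1] pos [0.4762 0.0731 0.1724] F [-0.2  0.3 -2.3] w 0.0136
```

View pics/c2.png

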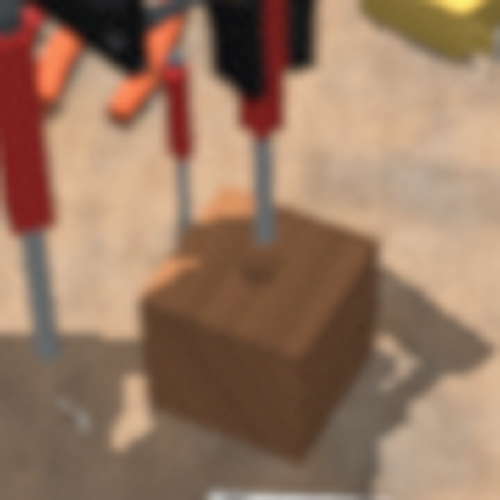

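The tip (263,243) is above the hole (262,268), aligned to about 1 mm once the drop is projected. Descending with feel.

```bash
python3 -m inch '[[5,[8,-0.5,-1],[0,0,0]],[5,[6,0,0],[0,0,0]],[5,[4,0,0],[0,0,0]],[5,[3,0,0],[0,0,0]]]';python3 -c "
from h import *
to([.475,.0735,.096],45)"; python3 -m inch '[[5,[3,0,0],[0,0,0]],[5,[3,0,0],[0,0,0]],[5,[3,0,0],[0,0,0]]]';python3 -c "
from h import *
to([.475,.0735,.096],45)"
```

```text
time: 18.58
position: [0.4759, 0.0736, 0.1512]
tool_rot: [0.272, 0.651, -0.27, 0.655]
ft_force: [0.1, 0.7, -1.8]
grip_width: 0.0137
t 18.57 shift [55.2 -0.9 -0.8] rot [-0.1  0.2 -0.2] pos [0.4759 0.0736 0.1512] F [ 0.1  0.7 -1.8] w 0.0137
time: 18.95
position: [0.4757, 0.0737, 0.1415]
tool_rot: [0.272, 0.652, -0.27, 0.654]
ft_force: [0.9, -0.6, -1.8]
grip_width: 0.0138
t 18.95 shift [45.5 -0.8 -0.5] rot [-0.1  0.1 -0.2] pos [0.4757 0.0737 0.1415] F [ 0.9 -0.6 -1.8] w 0.0138
```

Tip is at ≈0.053, inside the hole and unloaded. Continuing.

```bash
python3 -m inch '[[5,[7,0,-0.3],[0,0.2,0]],[5,[7,0,-0.3],[0,0,0]],[5,[7,0,-0.3],[0,0,0]],[5,[7,0,-0.3],[0,0,0]]]';python3 -c "
from h import *
to([.475,.0735,.096],45)"; python3 -m inch '[[5,[5,0,-0.2],[0,0,0]],[5,[4,0,0],[0,0,0]],[5,[2,0,0],[0,0,0]]]';python3 -c "
from h import *
to([.4745,.0735,.096],45)"
```

```text
time: 19.45
position: [0.4756, 0.0746, 0.1118]
tool_rot: [0.273, 0.652, -0.27, 0.654]
ft_force: [0.2, 0.4, -2.1]
grip_width: 0.0136
t 19.45 shift [15.8 -1.2  0.3] rot [-0.1 -0.  -0.3] pos [0.4756 0.0746 0.1118] F [ 0.2  0.4 -2.1] w 0.0136
time: 19.82
position: [0.4752, 0.0748, 0.0994]
tool_rot: [0.273, 0.653, -0.27, 0.653]
ft_force: [-0.9, -0.9, -1.7]
grip_width: 0.0136
t 19.82 shift [ 3.4 -1.4  0.4] rot [-0.1 -0.1 -0.2] pos [0.4752 0.0748 0.0994] F [-0.9 -0.9 -1.7] w 0.0136
```

```bash
python3 -m inch '[[5,[2,-0.4,0],[0,0,0]],[5,[1.5,0,0],[0,0,0]]]';python3 -m inch '[[5,[1.2,0,0],[0,0,0]]]';python3 -m inch '[[5,[1.2,0,0],[0,0,0]]]'
```

```text
time: 20.08
position: [0.4751, 0.0745, 0.0959]
tool_rot: [0.273, 0.653, -0.27, 0.653]
ft_force: [-0.6, 0.2, -2.7]
grip_width: 0.0133
time: 20.2
position: [0.4752, 0.0745, 0.0947]
tool_rot: [0.273, 0.653, -0.27, 0.654]
ft_force: [-0.2, -0.1, -1.5]
grip_width: 0.0137
time: 20.32
position: [0.4754, 0.0745, 0.0939]
tool_rot: [0.273, 0.652, -0.27, 0.654]
ft_force: [-2.5, 1.0, 8.2]
grip_width: 0.0134
```

Shoulder seated at TCP 0.094, the original height. Releasing.

```bash
python3 -m inch '[[5,[-0.3,0,0],[0,0,0]],[25,[0,0,0],[0,0,0]],[45,[0,0,0],[0,0,0]],[60,[0,0,0],[0,0,0]],[60,[0,0,0],[0,0,0]],[60,[0,0,0],[0,0,0]]]' 10; python3 -c "
from h import *
to([.4745,.0745,.096],45)"
```

```text
time: 21.08
position: [0.4762, 0.0744, 0.0947]
tool_rot: [0.273, 0.652, -0.269, 0.654]
ft_force: [-0.3, -0.6, 0.7]
grip_width: 0.055
t 21.07 shift [-1.3 -1.2 -1.3] rot [-0.1  0.1 -0.4] pos [0.4762 0.0744 0.0947] F [-0.3 -0.6  0.7] w 0.055
```

```bash
python3 -m inch '[[60,[-15,-1,-1],[0,0,0]],[60,[-20,0,0],[0,0,0]],[60,[-30,0,0],[0,0,0]],[60,[-40,0,0],[0,0,0]],[60,[-50,0,0],[0,0,0]],[60,[-50,0,0],[0,0,0]],[60,[-50,0,0],[0,0,0]],[60,[0,0,0],[0,0,0]]]'; python3 -c "
from h import *
to([.4745,.0745,.096],45)
a=imaging.camera('top');b=imaging.camera('side')
z=lambda im,x,y,w,h:cv2.resize(im[y:y+h,x:x+w],(400,400),interpolation=cv2.INTER_CUBIC)
old=cv2.cvtColor(cv2.imread('pics/side0.png'),cv2.COLOR_BGR2RGB)
save(np.hstack([z(b,240,130,120,120),z(b,250,230,120,120)]),'d1.png')
for c in('top','side'):
  imaging.camera(c)
  for n in('punch','tape_measure','side_cutter','spare_roller'):
    for o in imaging.tip_of(c,n)[:2]: print(c,n,np.round(o['pixel'],1),round(o['confidence'],2))
d=cv2.absdiff(b,old).max(2)[130:250,285:335];print('diff near punch',(d[40:,10:]>50).sum())"
```

```text
time: 22.08
position: [0.4714, 0.0737, 0.3646]
tool_rot: [0.273, 0.65, -0.269, 0.656]
ft_force: [0.3, 0.2, -0.7]
grip_width: 0.06
t 22.07 shift [2.686e+02 2.000e-01 2.000e-01] rot [-0.1  0.3 -0.5] pos [0.4714 0.0737 0.3646] F [ 0.3  0.2 -0.7] w 0.06
top punch [312.4 257.2] 0.49
top tape_measure [211.2 174.7] 0.96
top side_cutter [209.6 246.1] 0.86
top spare_roller [251.8 146. ] 0.98
side punch [267.6 223.6] 0.55
side tape_measure [344.6 160.3] 0.81
side side_cutter [285.5 162.6] 0.57
side spare_roller [365.8 180.9] 0.98
diff near punch 987
```

View pics/d1.png

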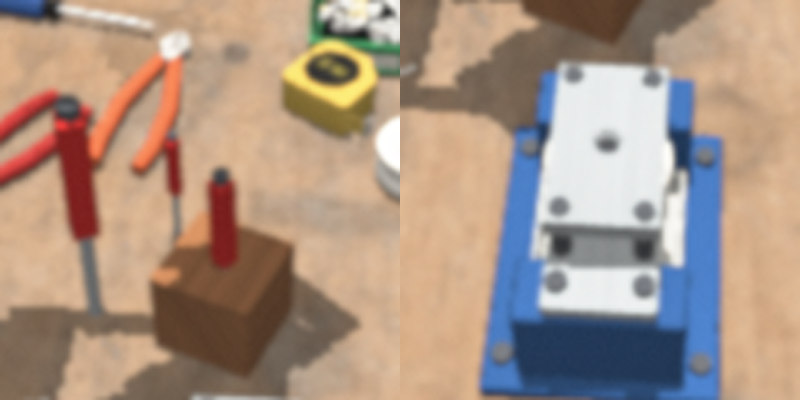

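The punch stands upright in the block with its shoulder on the top. The bore at (607,141) is empty, and the bystanders are unmoved. Handing in.

```bash
python3 -c "
from h import *
print(robot.hand_in(), get_obs()['time'])"
```

```text
the job is handed in; nothing more can be done
the job is handed in; nothing more can be done
```

I pressed the pin out of the fork, put the middle punch back in its block, and handed the job in at about 22 s of the 72 s allowed. I could not see the pin in the catch pan.

- **Pressing:** I felt the pin about 6 mm below the fork's face and pressed it with roughly 13 N at most. From the fork's stated stiffness, that is about 2.6 mm of travel against the 4 mm limit. The force then fell back to the punch's own weight, with the tip about 40 mm below the face.
- **Pin:** the last picture shows the bore empty, with no brass visible. The pin being in the pan is inferred from that and from the force drop, because the fork hides the inside of the pan.
- **Punch:** it seated at the same height it was taken from (TCP 0.094 m) with a clear contact force. In the last picture it stands upright with its shoulder on the block.
- **Bystanders and arm:** the trained networks report the tape measure, side cutter and spare roller within a few pixels of their first positions. The arm was left about 0.27 m above the punch grasp, touching nothing.
- **Disagreements:** the two cameras differed by about 2–4 mm in absolute position but agreed on relative positions, which is what I steered by. A pixel difference between the first and last pictures near the punch was large (987 pixels), but I judged it useless because the arm and its shadow are in the picture. In the final pictures the network's one punch match per camera was the large look-alike, so I judged the punch's placing by eye and by the seating force.

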